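Close the empty model tray and draw out the loaded one

TASK

The low rack with the clear cover holds three sliding trays side by side. With a fingertip, push the empty tray that was left standing open fully home, then hook a fingertip behind the upright front lip of the tray that carries the horseshoe-shaped dental study model and draw that tray out to its stop, with the model left standing untouched on it. Leave the third tray shut, lift nothing, and do not disturb the other things on the bench.

Things in the scene. Friction and masses are not known exactly. Their poses are not given: they have to be found in the camera images.
- rack: Fixed grey rack, 334 mm wide (y), 176 deep (x), 80 high. Origin on the bench top below the middle of the clear cover's front edge; x to the rack's back, y to its left, z up. Base from x = -56 to 120 mm; cover, walls and dividers only from x = -2 to 121, so the front 50 mm of a shut tray is open above. Tray lanes at y = -105, 0, 105 mm, in any order. Walls 20 mm high beside the open part.
- empty_tray_lip (a point): Middle of the top edge of the empty tray's front lip; axes as the rack's. All trays are alike: 94 mm wide, 165 long, floor 12 mm above the bench. Lip: upright plate as wide as the tray, 5 mm thick (7 at its rounded top), top 56 mm above the bench; shut, it is 50 mm in front of the cover, which leaves a pocket 46 mm deep, 88 wide behind it. Trays come out along the rack's -x.
- empty_tray (a joint): How far the empty tray is drawn out, m: 0 fully home, 0.105 at its stop. It starts 0.06 to 0.10 out. Slides with about 2 N and stays where it is left.
- model_tray_lip (a point): Middle of the top edge of the front lip of the tray that carries the study model (tray as described for the empty one); axes as the rack's.
- model_tray (a joint): How far the study model's tray is drawn out, m: 0 fully home (at the start), 0.105 at its stop. Slides with about 2 N and stays where it is left.
- die_tray_lip (a point): Middle of the top edge of the front lip of the third tray, which carries the stone die block; axes as the rack's.
- die_tray (a joint): How far the die block's tray is drawn out, m: 0 (shut) at the start, and to stay so.
- study_model: Pale blue horseshoe-shaped dental study model, 84 x 75 x 39 mm, loose on its tray behind a 5 mm bar, about 110 mm behind the lip. Origin at the centre of its underside.
- die_block: Small beige stone block with two pin holes, 51 x 56 x 27 mm, loose on the third tray. Origin at the centre of its underside. Bystander.
- steel_tin: Low round steel tin, 70 mm across, 22 mm high, on the bench left of the rack. Origin at the centre of its underside. Bystander.
- bur_block: Drilled block with upright burs, 34 x 85 x 41 mm. Origin at the centre of its underside. Bystander.
- pin_jar: Round jar with a blue lid, 57 mm across, 60 mm high, on the bench right of the rack. Origin at the centre of its underside. Bystander.
- tape_roll: Roll of masking tape lying flat, 82 mm across, 19 mm high. Origin at the centre of its underside. Bystander.

How it is judged:
By the outcome, as a careful person would: the job done as asked, in the order asked, and still so for the second after the job is handed in, with the robot touching nothing.
It also fails if it takes over 43 s, if anything falls off the work surface, if the arm or the gripper's body presses on something with over 40 N, if the wrist force passes 120 N, or if a joint passes its speed limit or range.

ROBOT

A 6-joint arm with a two-finger parallel gripper is mounted at the origin on a cart in front of the work surface, level with it; the furniture and walls round the work are solid. World frame = base frame: x ahead of the robot, y to its left, z up, the work surface at z = 0. Lengths are in m, angles in rad, forces in N, time in s.
With the tool pointing down it reaches from about 0.3 to 0.775 m from the base axis. Payload 14.6 kg.
Tool frame: the origin (TCP) lies at the very end of the fingers, on their centre line; the grasp point (between the pads) lies 19 mm behind it; z points along the fingers, y is the line along which they close (so a half turn about z gives the same grasp; the last joint's range is limited). The gripper opens to 94 mm and grips with 3 to 60 N. Pads are 16 mm wide; open, the fingers measure 119 mm over their backs; the gripper's body (75 mm by 177 mm) begins 78 mm behind the grasp point.
Start: joints at [-1.379, 0.3, 1.521, -0, 1.321, -0.067], TCP at [0.141, -0.532, 0.205] pointing down, gripper open.
Joint ranges: [-3.03, 3.03], [-0.79, 2.21], [0.23, 2.52], [-1.04, 4.18], [0, 3.07], [-2.55, 2.55]. Speed limits (rad/s): [2.22, 2.22, 2.57, 3.14, 3.14, 3.14].

INTERFACE

Orientations are given as [roll, pitch, yaw] about the fixed x, y, z axes, in that order (R = Rz(yaw) Ry(pitch) Rx(roll)).
In Python, from station import ctrl gives the robot as it stands.
- The arm moves only by the shell command python3 -m pendant 'ROWS' [OPENING] [FORCE]. ROWS is JSON, a list of rows, each a list of 2 entries, a list of its own where there are three numbers: the shift along the world's x, y, z in cm, then the turn about the world's z in rad. A call has 1 to 20 rows; each row shifts and turns the commanded pose from where the row before left it; what a row does not reach is not made up. A row lasts 1/12 s, in which the tool goes at most 41.7 mm and 7.16 degrees, less where a joint would pass 70% of its speed; a pose out of reach is approached as far as the arm can. A call is refused whole if a number of a shift passes 4.17 or a number of a turn 0.125, either way. A call with a gripper value outside its range is refused whole. OPENING is the opening, from 0 (shut) to 1 (fully open), set as the call begins (- or left out, the last holds). The fingers move at their own pace and stop on an object; FORCE is the grip in N (left out, the last holds). Time passes only in rows, so rows that do not move let the fingers close. It gives the time, the measured TCP pose, the force, the opening and the grip force at its end, in the units of the state.
- ctrl.get_obs(): the state, without advancing time (a new reading comes with each control period).
- ctrl.camera(name): name is "scene" or "side" or "wrist"; returns a dict with "color" (400x640x3 uint8, red, green, blue), "intrinsics" (3x3 intrinsics, pixels), "camera_from_world" (4x4, takes a point from world to camera coordinates). Camera axes: x right, y down, z forward; pixel columns grow to the right and rows downward; lengths in m; the calibration is good to about 2 mm. A picture is of the moment at which its call begins. There is no depth.
- ctrl.hand_in(): hands the job in; it is judged then, once.
The state is a dict: "time_s": time; "qpos": joint angles; "joint_vel": joint speeds; "tau": joint torques, N m; "ee_pos": TCP position; "eef_rot": TCP orientation; "force": force on the tool from outside, world axes, zero at the start; "moment": the same for the moment, N m; "grip_width": finger opening in m; "grip_force": force on a finger pad.
Only numpy, scipy, OpenCV 4.12 (cv2) and the standard library are available. Lean on these libraries where they do the work, as an engineer would, in place of code of your own. Each camera call takes 0.05 s, during which the arm holds its last target. There are 200 camera calls.

## Working session

There is one attempt and no reset: what is moved stays moved. The work goes in short steps, Python scripts to look and compute and a shell command to move; the robot and the scene stay as the last step left them, time stands still between calls to the robot, and variables do not carry over. Pictures are saved under pics/ and viewed, at most 10 in all, crops included, and the job is handed in when it is done.

```bash
mkdir -p pics
python3 - <<'E'
from station import ctrl
import cv2,json,numpy as np
for n in("scene","side"):
    c=ctrl.camera(n); cv2.imwrite(f"pics/{n}0.png",c["color"][:,:,::-1])
    np.savez(f"pics/{n}0.npz",**c)
    T=np.array(c["camera_from_world"]); print(n,np.round(-T[:3,:3].T@T[:3,3],3),np.round(T[2,:3],2))
o=ctrl.get_obs();print(o["ee_pos"],o["eef_rot"],o["time_s"],o["grip_width"])
E
```

```text
scene [-0.004 -0.967  1.063] [ 0.41  0.59 -0.7 ]
side [ 0.108 -0.864  0.809] [ 0.38  0.66 -0.65]
[ 0.14069956 -0.53146391  0.20494424] [-3.14057687e+00 -5.63041709e-05  2.58818239e-01] 0.1 0.0939131925671339
```

View pics/scene0.png

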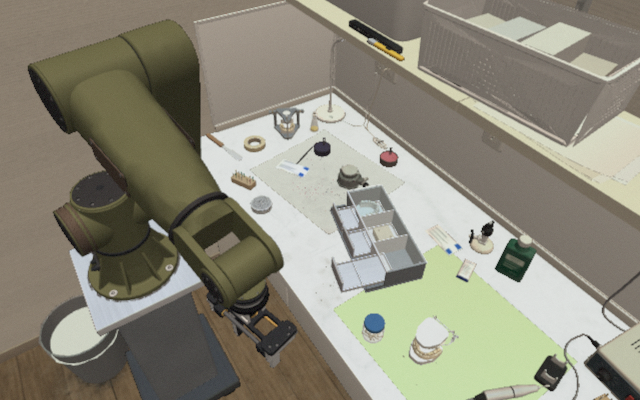

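View pics/side0.png

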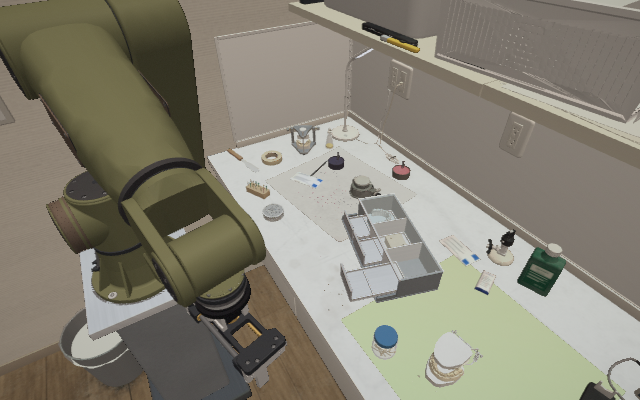

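Scene view: the open, empty tray is in the right-hand lane (about 360,272). The blue model is in the left lane (368,210) and the die block in the middle lane (383,233). I'll enlarge both views to pick corners.

Run:
```python
import cv2,numpy as np
for n,x,y in(("scene",323,180),("side",335,188)):
    im=cv2.imread(f"pics/{n}0.png")[y:y+120,x:x+120]
    im=cv2.resize(im,None,fx=5,fy=5,interpolation=cv2.INTER_CUBIC)
    for k in range(0,120,20):
        cv2.putText(im,str(x+k),(k*5,10),0,.4,(0,0,255),1);cv2.putText(im,str(y+k),(0,k*5+5),0,.4,(0,0,255),1)
        cv2.line(im,(k*5,12),(k*5,18),(0,0,255),1)
    cv2.imwrite(f"pics/{n}0c.png",im)
```

```text
(no output)
```

View pics/scene0c.png

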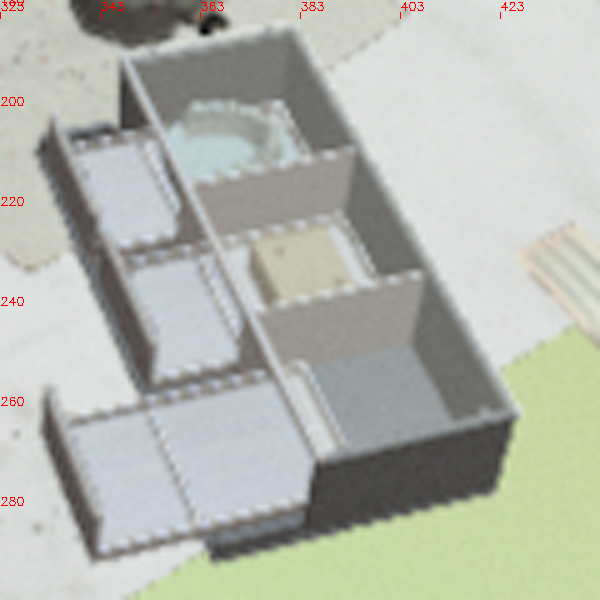

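View pics/side0c.png

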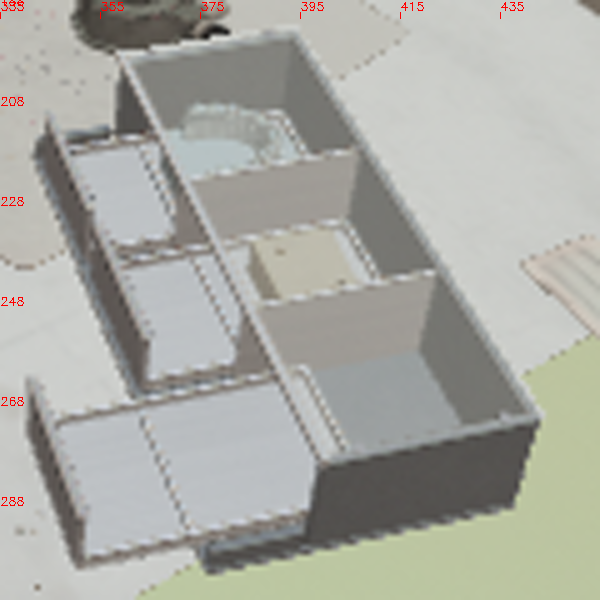

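Crops: the cover's top corners are sharp (scene FL 123,62; FR 317,460; BR 515,413; BL 297,28, in crop pixels), and so are the lip tops. Model in the left lane, die in the middle lane, open tray in the right lane. Next I triangulate these.

```bash
cat > h.py <<'E'
import numpy as np,cv2
def cam(f):
    d=np.load(f);K=d["intrinsics"];T=d["camera_from_world"];return K,T
def tri(c1,c2,p1,p2):
    X=cv2.triangulatePoints(c1[0]@c1[1][:3],c2[0]@c2[1][:3],np.float64(p1).reshape(2,1),np.float64(p2).reshape(2,1))
    return (X[:3]/X[3]).ravel()
def ray(c,p,z):
    K,T=c;R=T[:3,:3];o=-R.T@T[:3,3];d=R.T@np.linalg.inv(K)@np.array([*p,1.]);return o+d*(z-o[2])/d[2]
E
python3 - <<'E'
from h import *
a,b=cam("pics/scene0.npz"),cam("pics/side0.npz")
P=dict(FL=((123,62),(123,58),.08),FR=((317,460),(322,462),.08),BR=((515,413),(538,420),.08),BL=((297,28),(296,35),.08),
 mL=((56,121),(51,121),.056),mR=((101,243),(95,240),.056),dL=((106,246),(98,247),.056),dR=((152,374),(147,340+32),.056),eL=((50,392),(31,382),.056),eR=((97,518),(82,515),.056))
np.set_printoptions(precision=4,suppress=True);W={}
for k,(p,q,z) in P.items():
    p=np.array(p)/5+(323,180)-.4;q=np.array(q)/5+(335,188)-.4
    t=tri(a,b,p,q);r=ray(a,p,z);s=ray(b,q,z);W[k]=(r+s)[:2]/2
    print(k,t,r[:2],s[:2])
M={"FL":(0,167),"FR":(0,-167),"BR":(121,-167),"BL":(121,167)}
A=np.array([M[k] for k in M])/1e3;B=np.array([W[k] for k in M])
Ac,Bc=A-A.mean(0),B-B.mean(0);th=np.arctan2((Ac[:,0]*Bc[:,1]-Ac[:,1]*Bc[:,0]).sum(),(Ac*Bc).sum())
R=np.array([[np.cos(th),-np.sin(th)],[np.sin(th),np.cos(th)]]);t=B.mean(0)-R@A.mean(0)
print("yaw",th,"org",t,"res mm",1e3*(B-A@R.T-t))
for k in W: print(k,"rack",1e3*(R.T@(W[k]-t)))
E
```

```text
FL [ 0.6386 -0.1696  0.0985] [ 0.6503 -0.1541] [ 0.6533 -0.1518]
FR [ 0.5528 -0.466   0.0847] [ 0.5554 -0.4635] [ 0.5559 -0.4636]
BR [ 0.6729 -0.4947  0.0718] [ 0.6673 -0.4983] [ 0.6667 -0.4993]
BL [ 0.7753 -0.1767  0.0649] [ 0.7642 -0.1891] [ 0.7609 -0.19  ]
mL [ 0.6016 -0.1506  0.0501] [ 0.5985 -0.1554] [ 0.5972 -0.1561]
mR [ 0.571  -0.2445  0.0403] [ 0.5621 -0.2556] [ 0.5616 -0.2571]
dL [ 0.5853 -0.2307  0.0156] [ 0.5633 -0.2592] [ 0.5599 -0.2628]
dR [ 0.5397 -0.3407  0.0356] [ 0.5284 -0.353 ] [ 0.529  -0.3547]
eL [ 0.4498 -0.3615  0.1026] [ 0.4722 -0.3321] [ 0.4717 -0.3284]
eR [ 0.4301 -0.4352  0.0906] [ 0.4449 -0.4164] [ 0.4467 -0.4144]
yaw -0.3013724495647093 org [ 0.6015 -0.3082] res mm [[ 0.7584 -4.1694]
 [ 3.7581  4.1545]
 [-0.4555  4.8513]
 [-4.0609 -4.8363]]
FL rack [  1.9618 163.2436]
FR rack [   2.3555 -161.9172]
BR rack [ 119.125  -162.5026]
BL rack [118.5577 161.1763]
mL rack [-48.7205 144.5325]
mR rack [-53.2037  37.8019]
dL rack [-52.1266  33.3043]
dR rack [-55.9422 -65.1689]
eL rack [-117.1533  -59.4154]
eR rack [-116.8499 -148.5235]
```

```bash
python3 -m pendant '[[[2.75,1.7,0.3],-0.056],[[2.75,1.7,0.3],-0.056],[[2.75,1.7,0.3],-0.056],[[2.75,1.7,0.3],-0.056],[[2.75,1.7,0.3],-0.056],[[2.75,1.7,0.3],-0.056],[[2.75,1.7,0.3],-0.056],[[2.75,1.7,0.3],-0.056],[[2.75,1.7,0.3],-0.056],[[2.75,1.7,0.3],-0.056],[[0,0,0],0],[[0,0,0],0],[[0,0,0],0],[[0,0,0],0]]' 0 10
python3 - <<'E'
from station import ctrl
import cv2,numpy as np
c=ctrl.camera("wrist"); cv2.imwrite("pics/w1.png",c["color"][:,:,::-1]);np.savez("pics/w1.npz",**c)
T=np.array(c["camera_from_world"]); print(np.round(-T[:3,:3].T@T[:3,3],3),np.round(T[2,:3],2),ctrl.get_obs()["qpos"])
E
```

```text
time_s: 1.27
ee_pos: [0.4149, -0.3622, 0.2352]
eef_rot: [-3.141, 0.0, -0.302]
force: [-0.3, 0.1, 0.1]
grip_width: 0.004
grip_force: 0.0
[ 0.484 -0.385  0.415] [-0.24  0.08 -0.97] [-7.84261833e-01  2.80562028e-01  1.47611997e+00 -1.50383799e-04
  1.38528292e+00  1.08857611e+00]
```

View pics/w1.png

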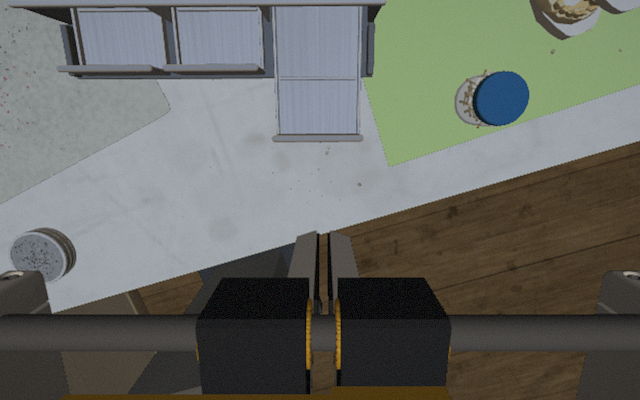

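Wrist view: empty lip at (273..363, 138), model lip at (60..165, 69), die lip at (165..268, 71), cover front edge at row ~6. Yaw looks well aligned.

Run:
```python
from h import *
np.set_printoptions(precision=4,suppress=True)
c,a,b=cam("pics/w1.npz"),cam("pics/scene0.npz"),cam("pics/side0.npz")
th=-.302;R=np.array([[np.cos(th),-np.sin(th)],[np.sin(th),np.cos(th)]]);t=np.array([.6015,-.3082])
for k,p,z in(("eL",(274,138),.056),("eR",(362,138),.056),("mL",(60,69),.056),("dR",(267,71),.056),("FL",(12,6),.08),("FR",(383,6),.08)):
    r=ray(c,p,z);print(k,r[:2],1e3*(R.T@(r[:2]-t)))
S=lambda x,y:np.array((x,y))/5+(323,180)-.4
for k,p,q in(("eL",(274,138),S(50,392)),("eR",(362,138),S(97,518)),("mL",(60,69),S(56,121)),("FL",(12,6),S(123,62)),("FR",(383,6),S(317,460))):print(k,tri(c,a,p,q))
```

```text
eL [ 0.4738 -0.3286] [-115.8772  -57.4324]
eR [ 0.4469 -0.4152] [-115.7984 -148.1476]
mL [ 0.5992 -0.1501] [-49.2529 150.28  ]
dR [ 0.5372 -0.3435] [-50.9225 -52.8381]
FL [ 0.6506 -0.1506] [ -0.0192 165.112 ]
FR [ 0.554  -0.4615] [   0.2647 -160.492 ]
eL [ 0.4742 -0.3285  0.051 ]
eR [ 0.4463 -0.4151  0.0534]
mL [ 0.6028 -0.1475  0.0482]
FL [ 0.6558 -0.1458  0.0711]
FR [ 0.5555 -0.4624  0.0783]
```

```bash
python3 -m pendant '[[[0,0,-2.5],0],[[0,0,-2.5],0],[[0,0,-2.5],0],[[0,0,-2.5],0],[[0,0,-2.5],0],[[0,0,-2.5],0],[[0,0,-2.5],0],[[0,0,-1.5],0],[[0,0,-1.0],0],[[0,0,0],0],[[0,0,0],0]]'
python3 -m pendant '[[[0.95,-0.3,0],0],[[0.95,-0.3,0],0],[[0.95,-0.3,0],0],[[0.95,-0.3,0],0],[[0.48,-0.15,0],0],[[0.48,-0.15,0],0],[[0,0,0],0]]'
```

```text
time_s: 2.23
ee_pos: [0.4155, -0.3621, 0.0358]
eef_rot: [3.142, -0.0, -0.302]
force: [-0.0, -0.7, 1.6]
grip_width: 0.0007
grip_force: 0.0
time_s: 2.82
ee_pos: [0.464, -0.3771, 0.0362]
eef_rot: [3.141, -0.001, -0.301]
force: [-0.2, -0.7, -0.7]
grip_width: 0.0006
grip_force: 0.0
```

```bash
python3 -m pendant '[[[0.95,-0.3,0],0],[[0.95,-0.3,0],0],[[0.95,-0.3,0],0],[[0.48,-0.15,0],0]]'
python3 -m pendant '[[[0.38,-0.12,0],0],[[0.38,-0.12,0],0],[[0.19,-0.06,0],0]]'
python3 -m pendant '[[[0.19,-0.06,0],0],[[0.19,-0.06,0],0]]'
```

```text
time_s: 3.15
ee_pos: [0.4971, -0.3873, 0.0357]
eef_rot: [3.142, -0.0, -0.301]
force: [-1.6, 1.2, 1.6]
grip_width: 0.0005
grip_force: 0.9
time_s: 3.4
ee_pos: [0.5062, -0.3902, 0.0355]
eef_rot: [-3.142, 0.0, -0.301]
force: [-2.2, 0.1, 1.2]
grip_width: 0.0005
grip_force: 0.8
time_s: 3.57
ee_pos: [0.5099, -0.3914, 0.0355]
eef_rot: [-3.142, 0.0, -0.301]
force: [-1.6, 1.0, 1.4]
grip_width: 0.0005
grip_force: 0.8
```

Run:
```python
from station import ctrl
import cv2,numpy as np
c=ctrl.camera("side"); np.savez("pics/s2.npz",**c)
im=cv2.resize(c["color"][180:310,325:455,::-1],None,fx=4.5,fy=4.5,interpolation=cv2.INTER_CUBIC);cv2.imwrite("pics/s2.png",im)
```

```text
(no output)
```

View pics/s2.png

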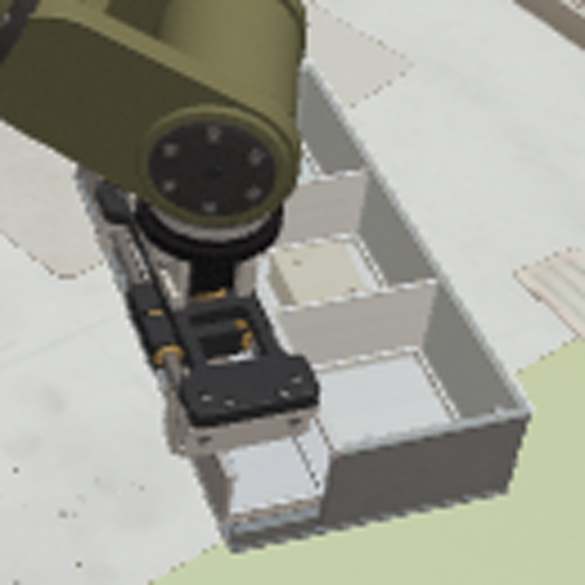

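The tray is almost home and the finger is in front of its lip (crop ~200,450). I'll press on in small steps until the stop is felt.

```bash
python3 -m pendant '[[[0.1,-0.03,0],0],[[0.1,-0.03,0],0]]'
python3 -m pendant '[[[0.1,-0.03,0],0],[[0.1,-0.03,0],0]]'
```

```text
time_s: 3.78
ee_pos: [0.5119, -0.392, 0.0355]
eef_rot: [-3.142, 0.0, -0.301]
force: [-1.8, 1.1, 1.3]
grip_width: 0.0006
grip_force: 0.8
time_s: 3.95
ee_pos: [0.5135, -0.3925, 0.0354]
eef_rot: [-3.141, 0.001, -0.301]
force: [-11.4, 3.1, 6.9]
grip_width: 0.0002
grip_force: 6.1
```

```bash
python3 -m pendant '[[[0.1,-0.03,0],0],[[0,0,0],0]]'
python3 -m pendant '[[[-1,0.31,0],0],[[-1.4,0.44,0],0],[[-1.4,0.44,0],0],[[0,0,2.5],0],[[0,0,3],0],[[0,0,3],0],[[0,0,3.5],0],[[0,0,0],0]]'
```

```text
time_s: 4.12
ee_pos: [0.5135, -0.3925, 0.0354]
eef_rot: [-3.141, 0.004, -0.301]
force: [-13.9, 5.4, 8.9]
grip_width: 0.0002
grip_force: 7.5
time_s: 4.78
ee_pos: [0.4789, -0.3827, 0.1627]
eef_rot: [3.137, -0.01, -0.301]
force: [1.0, -0.6, 0.5]
grip_width: 0.0005
grip_force: 0.0
```

```bash
python3 -m pendant '[[[1.7,2.25,0],0],[[1.7,2.25,0],0],[[1.7,2.25,0],0],[[1.7,2.25,0],0],[[1.7,2.25,0],0],[[1.7,2.25,0],0],[[1.7,2.25,0],0],[[1.7,2.25,0],0],[[0,0,0],0],[[0,0,0],0]]'
python3 - <<'E'
from station import ctrl
import cv2,numpy as np
c=ctrl.camera("wrist"); cv2.imwrite("pics/w2.png",c["color"][:,:,::-1]);np.savez("pics/w2.npz",**c)
E
```

```text
time_s: 5.62
ee_pos: [0.6135, -0.2, 0.1551]
eef_rot: [3.142, -0.0, -0.299]
force: [-0.2, -0.1, 0.1]
grip_width: 0.0004
grip_force: 0.0
```

View pics/w2.png

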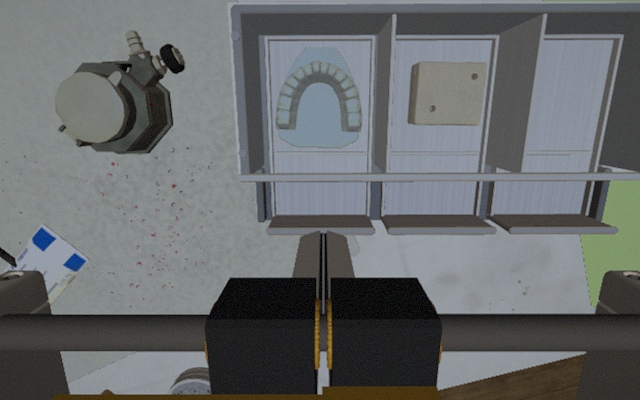

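All three lips are level (row ~228), so the empty tray is home. The model sits at (320,100), its lip at columns 268–374, and the cover's front edge is at row 177. Checking the pocket against the TCP:

Run:
```python
from h import *
from station import ctrl
np.set_printoptions(precision=4,suppress=True)
c,w=cam("pics/w2.npz"),cam("pics/w1.npz")
th=-.302;R=np.array([[np.cos(th),-np.sin(th)],[np.sin(th),np.cos(th)]]);t=np.array([.6015,-.3082])
o=np.array(ctrl.get_obs()["ee_pos"]);print("tcp rack",1e3*(R.T@(o[:2]-t)))
for k,p,z in(("mL",(267,230),.056),("mR",(374,230),.056),("dL",(384,230),.056),("eR",(615,229),.056),("cov@col320",(320,177),.08),("covL",(240,177),.08)):
    r=ray(c,p,z);print(k,1e3*(R.T@(r[:2]-t)))
print(tri(c,w,(267,230),(60,69)),tri(c,w,(240,177),(12,6)))
```

```text
tcp rack [-20.9718 105.8167]
mL [-46.4632 153.946 ]
mR [-46.1509  62.1525]
dL [-46.1218  53.5733]
eR [ -44.5423 -144.4281]
cov@col320 [  4.3452 108.3488]
covL [  4.1391 168.5832]
[ 0.6012 -0.1458  0.0496] [ 0.6545 -0.1459  0.0726]
```

Pocket centre is at rack x ≈ -21 mm, y ≈ 107 and the TCP stands there, so I descend.

```bash
python3 -m pendant '[[[0,0,-2],0],[[0,0,-2],0],[[0,0,-2],0],[[0,0,-2],0],[[0,0,-1.5],0],[[0,0,-1.5],0],[[0,0,-1],0],[[0,0,-0.4],0],[[0,0,0],0],[[0,0,0],0]]'
python3 -m pendant '[[[-0.38,0.12,0],0],[[-0.38,0.12,0],0],[[-0.29,0.09,0],0],[[-0.19,0.06,0],0],[[-0.19,0.06,0],0],[[-0.19,0.06,0],0],[[-0.19,0.06,0],0],[[-0.19,0.06,0],0],[[-0.29,0.09,0],0],[[-0.29,0.09,0],0]]'
```

```text
time_s: 6.5
ee_pos: [0.6131, -0.2015, 0.0321]
eef_rot: [3.142, -0.001, -0.302]
force: [0.4, 0.2, 0.6]
grip_width: 0.0004
grip_force: 0.0
time_s: 7.33
ee_pos: [0.587, -0.1928, 0.0315]
eef_rot: [3.142, -0.0, -0.301]
force: [1.7, -1.4, 1.5]
grip_width: 0.0004
grip_force: 0.9
```

```bash
python3 -m pendant '[[[-0.38,0.12,0],0],[[-0.38,0.12,0],0],[[-0.38,0.12,0],0],[[-0.38,0.12,0],0],[[-0.38,0.12,0],0],[[-0.38,0.12,0],0],[[-0.38,0.12,0],0],[[-0.38,0.12,0],0],[[-0.38,0.12,0],0],[[-0.38,0.12,0],0],[[-0.38,0.12,0],0],[[-0.38,0.12,0],0],[[-0.38,0.12,0],0],[[-0.38,0.12,0],0],[[-0.38,0.12,0],0],[[-0.38,0.12,0],0],[[-0.38,0.12,0],0],[[-0.38,0.12,0],0],[[-0.29,0.09,0],0],[[-0.29,0.09,0],0]]'
python3 -m pendant '[[[-0.19,0.06,0],0],[[-0.19,0.06,0],0],[[-0.19,0.06,0],0],[[-0.1,0.03,0],0],[[-0.1,0.03,0],0]]'
```

```text
time_s: 9.0
ee_pos: [0.5127, -0.1694, 0.0315]
eef_rot: [-3.142, -0.0, -0.301]
force: [1.4, -1.7, -0.4]
grip_width: 0.0008
grip_force: 0.9
time_s: 9.42
ee_pos: [0.5052, -0.167, 0.0315]
eef_rot: [-3.142, -0.0, -0.301]
force: [2.1, -1.1, -0.3]
grip_width: 0.0007
grip_force: 0.8
```

```bash
python3 -m pendant '[[[-0.15,0.05,0],0],[[-0.15,0.05,0],0],[[-0.1,0.03,0],0]]'
python3 -m pendant '[[[-0.1,0.03,0],0],[[-0.1,0.03,0],0]]'
python3 -m pendant '[[[-0.1,0.03,0],0],[[-0.1,0.03,0],0]]'
```

```text
time_s: 9.67
ee_pos: [0.5011, -0.1657, 0.0315]
eef_rot: [3.142, -0.0, -0.301]
force: [2.0, -2.2, 0.1]
grip_width: 0.0001
grip_force: 0.8
time_s: 9.83
ee_pos: [0.4996, -0.1653, 0.0316]
eef_rot: [3.142, -0.001, -0.301]
force: [10.0, -2.6, -5.4]
grip_width: 0.0006
grip_force: 5.1
time_s: 10.0
ee_pos: [0.4994, -0.1653, 0.0318]
eef_rot: [3.142, -0.006, -0.301]
force: [24.7, -7.1, -17.1]
grip_width: 0.0004
grip_force: 12.6
```

At the stop. Ease forward, lift clear, look.

```bash
python3 -m pendant '[[[0.48,-0.15,0],0],[[0.48,-0.15,0],0],[[0.76,-0.24,0],0],[[0,0,0],0],[[0,0,0],0]]'
python3 -m pendant '[[[0,0,1],0],[[0,0,2],0],[[0,0,2],0],[[0,0,2.5],0],[[0,0,3],0],[[0,0,3],0],[[0,0,3],0],[[0,0,3],0],[[0,0,0],0]]'
python3 -m pendant '[[[-3,0.6,0],0],[[-3,0.6,0],0],[[-2,0.4,0],0],[[0,0,0],0],[[0,0,0],0],[[0,0,0],0]]'
python3 - <<'E'
from station import ctrl
import cv2,numpy as np
c=ctrl.camera("wrist"); cv2.imwrite("pics/w3.png",c["color"][:,:,::-1]);np.savez("pics/w3.npz",**c)
E
```

```text
time_s: 10.42
ee_pos: [0.5145, -0.1699, 0.0312]
eef_rot: [-3.142, 0.001, -0.301]
force: [-0.1, -0.7, 0.3]
grip_width: 0.0006
grip_force: 0.0
time_s: 11.17
ee_pos: [0.5157, -0.1705, 0.2332]
eef_rot: [3.141, -0.009, -0.301]
force: [0.3, 0.3, -0.1]
grip_width: 0.0006
grip_force: 0.0
time_s: 11.67
ee_pos: [0.4348, -0.1541, 0.2268]
eef_rot: [3.142, -0.001, -0.301]
force: [0.6, -0.6, -0.7]
grip_width: 0.0003
grip_force: 0.0
```

View pics/w3.png

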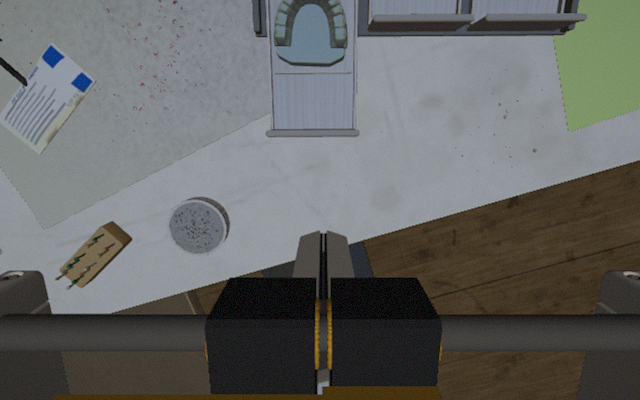

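The model tray is out with the model standing on it behind its bar (310,35). The die and empty lips are level (row ~20). A quick check of the travel:

Run:
```python
from h import *
c=cam("pics/w3.npz");th=-.302;R=np.array([[np.cos(th),-np.sin(th)],[np.sin(th),np.cos(th)]]);t=np.array([.6015,-.3082])
for p in((268,133),(357,133),(370,22),(470,20),(476,20),(582,18)): print(np.round(1e3*(R.T@(ray(c,p,.056)[:2]-t)),1))
```

```text
[-153.   151.9]
[-152.9   62.6]
[-51.6  53.2]
[-49.8 -39.6]
[-49.8 -45.1]
[ -47.9 -143.2]
```

```bash
python3 -c "
from station import ctrl
print(ctrl.hand_in())"
```

```text
the job is handed in; nothing more can be done
None
```

The empty tray was pushed fully home, then the model's tray was drawn about 103 mm out (of 105) until it met its stop with the model still standing on it; the die tray stayed shut, and I handed the job in at about 12 s.

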